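# Catch the pay box's sprung tag tray

## Task

On the tag box with the orange button, press the button down with one finger and keep it down, and catch the tray that springs out of the front with the other finger after it has opened a little, before it runs off its runner. Finish while holding: one finger still keeping the orange button down, the other still stopping the half-open tray, with its tag lying in it. Take hold of nothing, and leave the blue-buttoned box and everything else on the worktop as it is.

Things in the scene. Friction and masses are not known exactly. Their poses are not given: they have to be found in the camera images.
- box_orange: white plastic tag box for paying the dryer, fixed to the worktop, told by its orange button, tray trim and tag; housing 120 long (x) x 90 wide (y) x 45 high; origin on the worktop, frame z up, local -x is the front, where the tray comes out. Housing spans local x -30 to +90 mm; a grey display block (up to 57 high) covers x +41 to +87. The two boxes may stand in either place
- button_orange (a joint): orange button: 0 up, grows as pressed down, 0.010 m at its stop; sprung, from 1.4 N at the start to 5.9 N at the stop; it springs back when let go. From 0.005 m down it unlatches the orange tray
- button_orange_top (a point): centre of the top of the round orange release button, 28 mm across, at local x -6, y 0 of its box; unpressed its top is 57 mm above the worktop (12 above the housing). The point moves down with the button
- tray_orange (a joint): orange tray: 0 closed and latched, grows as it runs out of the box's front (local -x), metres. Once unlatched a spring of 4 falling to 2 N drives it out on its own at about 65 slowing to 40 mm/s; nothing but an obstacle stops it before 0.095 m; beyond 0.085 m it has run off its runner. It does not go back by itself
- tray_orange_front (a point): middle of the top edge of the front face of the orange tray's upright front panel: 70 wide (y), 8 thick, from 8 to 78 mm above the worktop, so 33 mm taller than the housing; closed, its front face lies at local x -42 of its box (36 mm ahead of the button's centre) with free worktop ahead of it. Moves with the tray
- tray_orange_pocket (a point): centre of the tag pocket's floor in the orange tray, 10 mm above the worktop, 30 mm behind the panel's front face; moves with the tray
- tag_orange: loose orange tag, a disc 37 across and 6 thick, lying in the orange tray's pocket, hidden in the box while the tray is closed; origin at the centre of its underside
- box_blue: white plastic tag box for paying the washer, fixed to the worktop, told by its blue button, tray trim and tag; housing 120 long (x) x 90 wide (y) x 45 high; origin on the worktop, frame z up, local -x is the front, where the tray comes out. Housing spans local x -30 to +90 mm; a grey display block (up to 57 high) covers x +41 to +87. The two boxes may stand in either place
- button_blue (a joint): blue button: 0 up, grows as pressed down, 0.010 m at its stop; sprung, from 1.4 N at the start to 5.9 N at the stop; it springs back when let go. From 0.005 m down it unlatches the blue tray
- button_blue_top (a point): centre of the top of the round blue release button, 28 mm across, at local x -6, y 0 of its box; unpressed its top is 57 mm above the worktop (12 above the housing). The point moves down with the button
- tray_blue (a joint): blue tray: 0 closed and latched, grows as it runs out of the box's front (local -x), metres. Once unlatched a spring of 4 falling to 2 N drives it out on its own at about 65 slowing to 40 mm/s; nothing but an obstacle stops it before 0.095 m; beyond 0.085 m it has run off its runner. It does not go back by itself
- tray_blue_front (a point): middle of the top edge of the front face of the blue tray's upright front panel: 70 wide (y), 8 thick, from 8 to 78 mm above the worktop, so 33 mm taller than the housing; closed, its front face lies at local x -42 of its box (36 mm ahead of the button's centre) with free worktop ahead of it. Moves with the tray
- tray_blue_pocket (a point): centre of the tag pocket's floor in the blue tray, 10 mm above the worktop, 30 mm behind the panel's front face; moves with the tray
- tag_blue: loose blue tag, a disc 37 across and 6 thick, lying in the blue tray's pocket, hidden in the box while the tray is closed; origin at the centre of its underside
- cup: loose blue dosing cup, 56 across, 50 high; origin under its centre (as for all loose things)
- detergent: loose white and red detergent bottle, 84 across, 220 high
- softener: loose blue softener bottle, 72 across, 190 high
- brush: loose lint brush lying flat behind the boxes, 200 long, 42 wide, 20 high
- pegbox: loose green peg box, 120 x 90 x 60 high
- soap: loose yellow bar of soap, 75 x 50 x 28 high
- stain_jar: loose clear jar with red lid, 60 across, 80 high
Mind the look-alikes: they are no part of the job. What is shaped like the box_blue but yellow is not meant.

How it is judged:
On the way, in this order (a step that is already met when the one before it is completed fails the run):
1. a finger presses the orange button far enough to unlatch the tray (value of joint button_orange above 0.005 m and contact force between the fingers and button_orange above 0.5 N).
2. with the button still held down, the other finger has stopped the tray part-way out (all of step 1 and value of joint tray_orange between 0.012 and 0.07 m and velocity of joint tray_orange between -0.005 and 0.005 m/s and contact force between the fingers and tray_orange above 0.5 N), for 0.5 s.
At the end, for the whole second after the job is handed in: Fingers hold the orange button at least 5 mm down and bear on the orange tray (over 0.5 N each), still and 12 to 70 mm out; tags in their pockets (15 mm sideways, 8 mm up); blue box closed and unpressed; loose things within 20 mm of their starts (all of step 2 and horizontal distance between tag_orange and tray_orange_pocket below 0.015 m and z of tag_orange in the frame of tray_orange_pocket below 0.008 m and horizontal distance between tag_blue and tray_blue_pocket below 0.015 m and z of tag_blue in the frame of tray_blue_pocket below 0.008 m and not (value of joint button_blue above 0.004 m or value of joint tray_blue above 0.006 m) and distance of each of cup, detergent, softener, brush, pegbox, soap, stain_jar from where it was at the start of the episode below 0.02 m); the arm keeps its last pose, push and grip.
It fails at once if the orange tray runs off its runner (more than 85 mm out) (value of joint tray_orange above 0.085 m).
It fails at once if the blue box's button is pressed or its tray opens (value of joint button_blue above 0.004 m or value of joint tray_blue above 0.006 m).
It fails at once if a tag is lifted out of its tray (z of tag_orange in the frame of tray_orange_pocket above 0.015 m or z of tag_blue in the frame of tray_blue_pocket above 0.015 m).
It fails at once if a bystander is lifted or moved by more than 20 mm (distance of any of cup, detergent, softener, brush, pegbox, soap, stain_jar from where it was at the start of the episode above 0.02 m).
It also fails if it takes over 29 s, if anything falls off the work surface, if the arm or the gripper's body presses on something with over 40 N, if the wrist force passes 120 N, or if a joint passes its speed limit or range.

## Robot

A 6-joint arm with a two-finger parallel gripper is mounted at the origin on the work surface. World frame = base frame: x ahead of the robot, y to its left, z up, the work surface at z = 0. Lengths are in m, angles in rad, forces in N, time in s.
With the tool pointing down it reaches from about 0.225 to 0.875 m from the base axis. Payload 3.4 kg.
Tool frame: the origin (TCP) lies on the centre line of the jaws, within the pads' length; the fingertips stand 11 mm ahead of it and the grasp point (between the pads) lies 8 mm behind it; z points along the fingers, y is the line along which they close (so a half turn about z gives the same grasp; the last joint's range is limited). The gripper opens to 85 mm and grips with 20 to 120 N. Pads are 22 mm wide; open, the fingers measure 114 mm over their backs; the gripper's body (76 mm by 85 mm) begins 54 mm behind the grasp point. The pads swing forward as they close: fully open they stand 13 mm farther back than shut.
Start: joints at [1.215, 0.276, 1.505, -0, 1.361, -0.121], TCP at [0.134, 0.559, 0.242] pointing down, gripper open.
Joint ranges: [-2.89, 2.89], [-0.75, 2.08], [0.22, 2.7], [-1.18, 4.32], [0.11, 2.71], [-2.7, 2.7]. Speed limits (rad/s): [2.57, 2.57, 3.14, 3.14, 3.14, 3.14].

## Interface

Orientations are given as a unit quaternion [w, x, y, z].
In Python, from rig import manip, eyes, job gives the robot as it stands.
- The arm moves only by the tool drive_tool, never from a script. Its argument "rows" is a list of rows, each a list of 3 entries, a list of its own where there are three numbers: the turn, a rotation vector about the world's x, y, z in rad, then the shift along the world's x, y, z in cm, then the finger opening in cm, from 0 to 8.54. A call has 1 to 8 rows; each row shifts and turns the commanded pose from where the row before left it; what a row does not reach is not made up. A row lasts 1/8 s, in which the tool goes at most 62.5 mm and 10.7 degrees, less where a joint would pass 70% of its speed; a pose out of reach is approached as far as the arm can. A call is refused whole if a number of a shift passes 6.25 or a number of a turn 0.188, either way. A call with a gripper value outside its range is refused whole. The fingers move at their own pace and stop on an object; "force" is the grip in N (left out, the last holds). Time passes only in rows, so rows that do not move let the fingers close. It gives the time, the measured TCP pose, the force, the opening and the grip force at its end, in the units of the state.
- manip.get_state(): the state, without advancing time (a new reading comes with each control period).
- eyes.get_image(name): name is "side" or "top"; returns the picture (400x640x3 uint8, red, green, blue); there is no depth.
- eyes.get_calibration(name): a dict with "camera_matrix" (3x3 intrinsics, pixels), "view" (4x4, takes a point from world to camera coordinates). Camera axes: x right, y up, looking along -z (the intrinsics and any distortion apply to the point x, -y, -z); pixel columns grow to the right and rows downward; lengths in m; the calibration is good to about 2 mm. A picture is of the moment at which its call begins. get_calibration takes no time and is no camera call.
- job.sign_off(): hands the job in; it is judged then, once.
The state is a dict: "clock": time; "qpos": joint angles; "qd": joint speeds; "effort": joint torques, N m; "position": TCP position; "ee_rot": TCP orientation; "contact_force": force on the tool from outside, world axes, zero at the start; "moment": the same for the moment, N m; "width": finger opening in m; "gripper_force": force on a finger pad.
Only numpy, scipy, OpenCV 4.12 (cv2) and the standard library are available. Lean on these libraries where they do the work, as an engineer would, in place of code of your own. Each camera call takes 0.05 s, during which the arm holds its last target. There are 200 camera calls.

## Working session

There is one attempt and no reset: what is moved stays moved. The work goes in short steps, Python scripts to look and compute and a tool call to move; the robot and the scene stay as the last step left them, time stands still between calls to the robot, and variables do not carry over. Pictures are saved under pics/ and viewed, at most 10 in all, crops included, and the job is handed in when it is done.

Besides the shell and the picture viewer there is one more tool, called after ">>>" by a JSON object that holds its "fn" and its "kwargs", one argument or row to a line. drive_tool: Moves the arm, as the interface text tells. Its arguments: {"type":"object","properties":{"rows":{"type":"array"},"force":{"type":"number"}},"required":["rows"]}

```bash
mkdir -p pics; python3 - <<'E'
from rig import manip, eyes, job
import cv2, numpy as np
for n in("top","side"):
    im=eyes.get_image(n); cv2.imwrite(f"pics/{n}0.png",im[:,:,::-1])
    c=eyes.get_calibration(n); print(n,c)
print(manip.get_state())
E
```

```text
top {'camera_matrix': array([[409.00993034,   0.        , 320.86606078],
       [  0.        , 409.00993034, 197.04706018],
       [  0.        ,   0.        ,   1.        ]]), 'view': array([[-0.01131032, -0.99983956, -0.01388979,  0.0134034 ],
       [ 0.98588294, -0.01347093,  0.16689326, -0.57135834],
       [-0.16705359, -0.01180609,  0.98587713, -1.10576113],
       [ 0.        ,  0.        ,  0.        ,  1.        ]])}
side {'camera_matrix': array([[396.14019972,   0.        , 322.14341817],
       [  0.        , 396.14019972, 193.06649597],
       [  0.        ,   0.        ,   1.        ]]), 'view': array([[-0.93936538, -0.34243636, -0.0181665 ,  0.53057328],
       [ 0.24288123, -0.70179533,  0.66969547, -0.18299643],
       [-0.24207724,  0.62467644,  0.7424136 , -0.97637577],
       [ 0.        ,  0.        ,  0.        ,  1.        ]])}
{'clock': 0.1, 'qpos': array([ 1.21496096e+00,  2.76554450e-01,  1.50598797e+00,  1.03333121e-05,
        1.36071742e+00, -1.21025788e-01]), 'qd': array([ 0.00240185, -0.00236774, -0.00500245, -0.00022635, -0.00065481,
        0.00052849]), 'effort': array([ 7.73051142e-04, -4.17692149e+01, -2.46406353e+01, -4.84596683e-05,
        5.81167988e-03,  1.70911085e-05]), 'position': array([0.13363775, 0.55879588, 0.24152066]), 'ee_rot': array([-2.01785629e-04,  1.17136294e-01,  9.93115499e-01, -8.08817929e-04]), 'contact_force': array([-0.36308249, -0.27351878,  0.09918521]), 'moment': array([0.01620904, 0.02451679, 0.05582283]), 'gripper_force': 0.0, 'width': 0.08571031423521588}
```

View pics/top0.png

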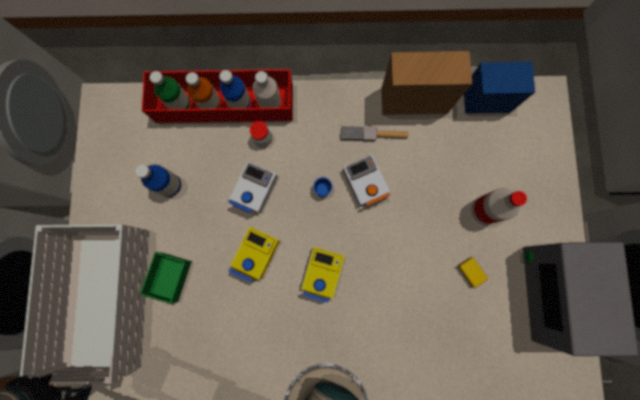

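View pics/side0.png

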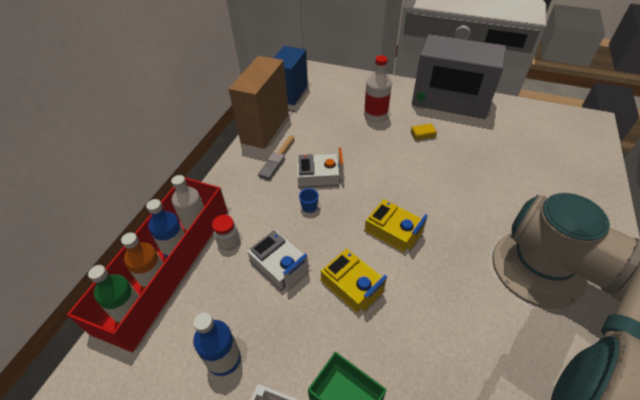

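Top view: the orange box is around (366,180), with its button at (371,190) and tray trim at (375,203). The blue box is around (253,187). In the side view the orange button is at (330,163) and the panel at (341,162). Next I'll measure these by colour.

```bash
cat > h.py <<'E'
import cv2, numpy as np
from rig import manip, eyes, job
def ray(n,uv):
    c=eyes.get_calibration(n);K=c["camera_matrix"];V=c["view"];R=V[:3,:3]
    d=np.linalg.inv(K)@[uv[0],uv[1],1]; d=R.T@(d*[1,-1,-1]); return -R.T@V[:3,3],d
def onz(n,uv,z):
    o,d=ray(n,uv); return o+d*(z-o[2])/d[2]
def tri(a,b):
    (o,d),(p,e)=ray("top",a),ray("side",b)
    s=np.linalg.lstsq(np.c_[d,-e],p-o,rcond=None)[0]
    x,y=o+d*s[0],p+e*s[1]; return (x+y)/2,np.linalg.norm(x-y)
def proj(n,P):
    c=eyes.get_calibration(n);V=c["view"];q=V[:3,:3]@P+V[:3,3]
    u=c["camera_matrix"]@(q*[1,-1,-1]); return u[:2]/u[2]
def orange(im,box):
    x0,y0,x1,y1=box; hsv=cv2.cvtColor(im,cv2.COLOR_RGB2HSV)
    m=cv2.inRange(hsv,(3,150,100),(17,255,255)); k=np.zeros_like(m); k[y0:y1,x0:x1]=m[y0:y1,x0:x1]
    n,l,s,c=cv2.connectedComponentsWithStats(k)
    return [(s[i],c[i],cv2.minAreaRect(np.argwhere(l==i)[:,::-1].astype(np.float32))) for i in range(1,n) if s[i][4]>5]
E
python3 - <<'E'
from h import *
T=cv2.imread("pics/top0.png")[:,:,::-1].copy();S=cv2.imread("pics/side0.png")[:,:,::-1].copy()
t=orange(T,(335,140,400,220)); s=orange(S,(290,140,360,195))
for r in t: print("top",r,onz("top",r[1],.057),onz("top",r[1],.078))
for r in s: print("side",r,onz("side",r[1],.057))
for r in t:
  for q in s: print(tri(r[1],q[1]))
cv2.imwrite("pics/crop.png",np.hstack([cv2.resize(T[145:215,335:400],None,fx=6,fy=6)[:, :, ::-1],cv2.resize(S[140:210,290:355],None,fx=6,fy=6)[:,:,::-1]]))
E
```

```text
top (array([367, 186,  10,   9,  72], dtype=int32), array([371.61111111, 189.77777778]), ((371.5, 190.0), (8.0, 9.0), 90.0)) [ 0.58869317 -0.13628772  0.057     ] [ 0.58478653 -0.13388874  0.078     ]
top (array([367, 194,  22,  11,  71], dtype=int32), array([377.25352113, 199.33802817]), ((377.6031188964844, 199.23196411132812), (3.1475729942321777, 23.251428604125977), 66.03751373291016)) [ 0.56133975 -0.15114013  0.057     ] [ 0.55794204 -0.14846482  0.078     ]
side (array([339, 148,   4,  16,  40], dtype=int32), array([340.475, 155.8  ]), ((340.5000305175781, 155.50001525878906), (15.23955249786377, 2.4294939041137695), 83.6598129272461)) [ 0.56695142 -0.16780538  0.057     ]
side (array([325, 159,   9,   7,  44], dtype=int32), array([329.38636364, 161.90909091]), ((329.0, 162.0), (6.0, 8.0), 90.0)) [ 0.5893882  -0.13232001  0.057     ]
(array([ 0.56962362, -0.13421904,  0.08963249]), np.float64(0.025844412441828113))
(array([ 0.59020619, -0.13666809,  0.05264554]), np.float64(0.0014066793710465644))
(array([ 0.55960938, -0.14857436,  0.07555789]), np.float64(0.0025518924369785424))
(array([ 0.57945174, -0.15017332,  0.0403865 ]), np.float64(0.03118747268155839))
```

View pics/crop.png

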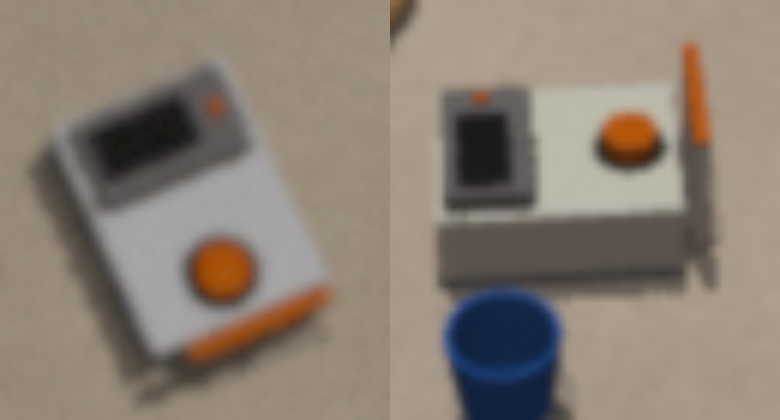

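The button is at about (0.590, -0.136). The tray front direction is (-0.91, -0.41), which gives a yaw of about 24°. At a 60 mm opening, the tool centre should go 37 mm ahead of the button, at (0.556, -0.151), with tool y along 24°.

>>> {"fn": "drive_tool", "kwargs": {
  "rows": [
    [[0, 0, -0.0574], [2.64, -4.44, 0], 6.0],
    [[0, 0, -0.0574], [2.64, -4.44, 0], 6.0],
    [[0, 0, -0.0574], [2.64, -4.44, 0], 6.0],
    [[0, 0, -0.0574], [2.64, -4.44, 0], 6.0],
    [[0, 0, -0.0574], [2.64, -4.44, 0], 6.0],
    [[0, 0, -0.0574], [2.64, -4.44, 0], 6.0],
    [[0, 0, -0.0574], [2.64, -4.44, 0], 6.0],
    [[0, 0, -0.0574], [2.64, -4.44, 0], 6.0]
  ],
  "force": 60
}}

```text
clock: 1.1
position: [0.3454, 0.2025, 0.2422]
ee_rot: [0.0, 0.341, 0.94, 0.0]
contact_force: [-0.2, -0.0, 0.4]
width: 0.0601
gripper_force: 0.0
```

>>> {"fn": "drive_tool", "kwargs": {
  "rows": [
    [[0, 0, -0.0574], [2.64, -4.44, 0], 6.0],
    [[0, 0, -0.0574], [2.64, -4.44, 0], 6.0],
    [[0, 0, -0.0574], [2.64, -4.44, 0], 6.0],
    [[0, 0, -0.0574], [2.64, -4.44, 0], 6.0],
    [[0, 0, -0.0574], [2.64, -4.44, 0], 6.0],
    [[0, 0, -0.0574], [2.64, -4.44, 0], 6.0],
    [[0, 0, -0.0574], [2.64, -4.44, 0], 6.0],
    [[0, 0, -0.0574], [2.64, -4.44, 0], 6.0]
  ]
}}

```text
clock: 2.1
position: [0.5566, -0.1526, 0.2418]
ee_rot: [-0.0, 0.546, 0.838, 0.0]
contact_force: [0.7, 0.5, -0.4]
width: 0.0604
gripper_force: 0.0
```

>>> {"fn": "drive_tool", "kwargs": {
  "rows": [
    [[0, 0, 0], [0, 0, -4], 6.0],
    [[0, 0, 0], [0, 0, -4], 6.0],
    [[0, 0, 0], [0, 0, -3.7], 6.0],
    [[0, 0, 0], [0, 0, 0], 6.0]
  ]
}}

```text
clock: 2.6
position: [0.5536, -0.1502, 0.1222]
ee_rot: [-0.004, 0.545, 0.838, -0.001]
contact_force: [0.2, 0.5, 0.0]
width: 0.06
gripper_force: 0.0
```

```bash
python3 - <<'E'
from h import *
s=manip.get_state();print(s["position"],s["contact_force"],s["width"])
T=eyes.get_image("top");S=eyes.get_image("side")
print(orange(S,(290,140,360,195)))
cv2.imwrite("pics/c2.png",np.hstack([cv2.resize(T[130:230,320:420],None,fx=4,fy=4),cv2.resize(S[100:200,280:380],None,fx=4,fy=4)])[:,:,::-1])
E
```

```text
[ 0.55363384 -0.15022211  0.12220339] [0.18084188 0.53118885 0.04510286] 0.060022592624220494
[(array([339, 148,   4,  16,  32], dtype=int32), array([340.34375, 155.15625]), ((340.4308166503906, 155.44615173339844), (15.13223648071289, 1.9845556020736694), 82.87498474121094)), (array([325, 159,  10,   7,  47], dtype=int32), array([329.53191489, 162.19148936]), ((329.5, 162.50001525878906), (7.071067810058594, 7.071067810058594), 45.0))]
```

View pics/c2.png

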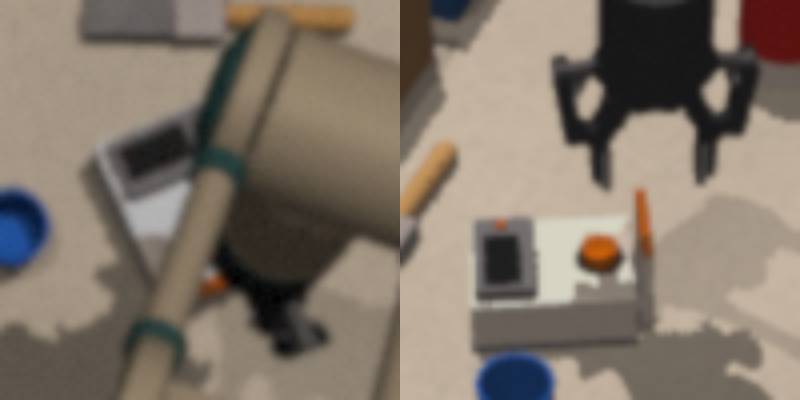

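The fingers straddle the panel. In the side view the left tip is at about (331,147) and the right tip at about (356,146). I'll check the tip geometry by projection.

```bash
python3 - <<'E'
from h import *
p=np.array([.5536,-.1502,.1222]); f=np.array([-np.cos(.415),-np.sin(.415),0])
for k in (-.045,-.037,-.03,.03,.037,.045):
  for dz in (-.011,-.002): print(k,dz,proj("side",p+f*k+[0,0,dz]))
print(proj("side",np.array([.590,-.136,.057])),proj("side",np.array([.590,-.136,.057])+[0,0,.05]))
E
```

```text
-0.045 -0.011 [327.46802784 147.5890935 ]
-0.045 -0.002 [327.44181518 145.17217925]
-0.037 -0.011 [330.28857291 147.42729183]
-0.037 -0.002 [330.27928565 145.00993354]
-0.03 -0.011 [332.75554786 147.28577284]
-0.03 -0.002 [332.76105828 144.86802652]
0.03 -0.011 [353.86276367 146.07494909]
0.03 -0.002 [353.99465104 143.65389605]
0.037 -0.011 [356.32081467 145.93394202]
0.037 -0.002 [356.46739248 143.51250544]
0.045 -0.011 [359.12887761 145.77285639]
0.045 -0.002 [359.29223084 143.35098203]
[329.60482321 161.04348426] [329.53115897 148.19282575]
```

>>> {"fn": "drive_tool", "kwargs": {
  "rows": [
    [[0, 0, 0], [0.2, 0, -2.5], 6.0],
    [[0, 0, 0], [0, 0, -2.3], 6.0],
    [[0, 0, 0], [0, 0, 0], 6.0],
    [[0, 0, 0], [0, 0, 0], 6.0]
  ]
}}

```text
clock: 3.2
position: [0.5596, -0.1517, 0.0793]
ee_rot: [0.002, 0.545, 0.838, 0.0]
contact_force: [0.2, 0.1, 0.1]
width: 0.06
gripper_force: 0.0
```

>>> {"fn": "drive_tool", "kwargs": {
  "rows": [
    [[0, 0, 0], [0, 0, -0.5], 6.0],
    [[0, 0, 0], [0, 0, -0.5], 6.0],
    [[0, 0, 0], [0, 0, 0], 6.0]
  ]
}}

```text
clock: 3.58
position: [0.5579, -0.151, 0.067]
ee_rot: [-0.0, 0.545, 0.838, -0.0]
contact_force: [0.1, 0.6, -0.8]
width: 0.06
gripper_force: 0.0
```

>>> {"fn": "drive_tool", "kwargs": {
  "rows": [
    [[0, 0, 0], [0, 0, -0.5], 6.0],
    [[0, 0, 0], [0, 0, -0.4], 6.0],
    [[0, 0, 0], [0, 0, 0], 6.0],
    [[0, 0, 0], [0, 0, 0], 6.0]
  ]
}}

```text
clock: 4.08
position: [0.5581, -0.1511, 0.0582]
ee_rot: [-0.0, 0.545, 0.838, 0.0]
contact_force: [0.7, -0.2, -0.1]
width: 0.06
gripper_force: 0.3
```

```bash
python3 - <<'E'
from h import *
s=manip.get_state();print(s["position"],s["contact_force"])
S=eyes.get_image("side")
print([(r[0],r[1]) for r in orange(S,(290,140,380,195))])
cv2.imwrite("pics/c3.png",cv2.resize(S[110:200,290:390],None,fx=6,fy=6)[:,:,::-1])
E
```

```text
[ 0.55811614 -0.15111811  0.05816502] [ 0.70560865 -0.17952815 -0.12366522]
[(array([343, 147,   2,   8,  14], dtype=int32), array([343.5, 150.5])), (array([325, 162,   7,   5,  16], dtype=int32), array([327.5625, 164.125 ])), (array([339, 169,   2,   5,  10], dtype=int32), array([339.5, 171. ]))]
```

View pics/c3.png

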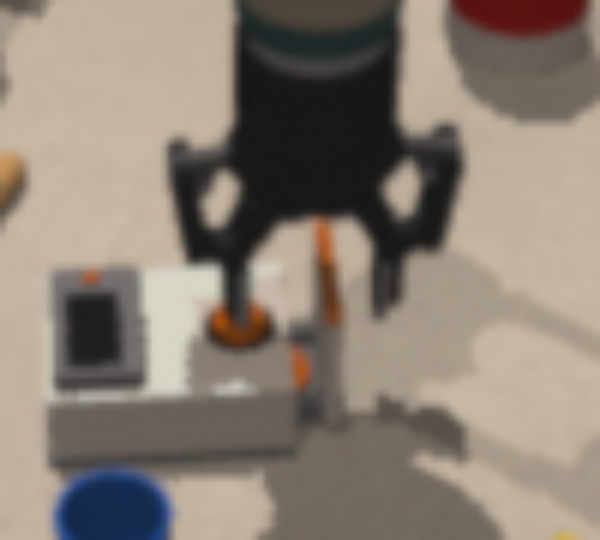

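The finger is on the pressed button. The tray is running out, with its panel at about (344,152), and the second finger stands ahead of it. I'll press slightly more and let it run.

>>> {"fn": "drive_tool", "kwargs": {
  "rows": [
    [[0, 0, 0], [0, 0, -0.2], 6.0],
    [[0, 0, 0], [0, 0, 0], 6.0],
    [[0, 0, 0], [0, 0, 0], 6.0],
    [[0, 0, 0], [0, 0, 0], 6.0],
    [[0, 0, 0], [0, 0, 0], 6.0],
    [[0, 0, 0], [0, 0, 0], 6.0],
    [[0, 0, 0], [0, 0, 0], 6.0],
    [[0, 0, 0], [0, 0, 0], 6.0]
  ]
}}

```text
clock: 5.12
position: [0.5581, -0.1513, 0.0566]
ee_rot: [0.0, 0.545, 0.838, -0.0]
contact_force: [-1.0, -1.4, 6.0]
width: 0.0598
gripper_force: 3.7
```

```bash
python3 - <<'E'
from h import *
s=manip.get_state();print(s["position"],s["contact_force"],s["moment"],s["gripper_force"],s["width"])
S=eyes.get_image("side")
print([(r[0],r[1]) for r in orange(S,(290,140,380,195))])
cv2.imwrite("pics/c4.png",cv2.resize(S[110:200,290:390],None,fx=6,fy=6)[:,:,::-1])
E
```

```text
[ 0.55811939 -0.15127869  0.05660028] [-1.03145825 -1.40923626  5.98252307] [-0.08329823  0.07406224 -0.01784059] 3.7139025421856786 0.05982493295157506
[(array([349, 147,   3,   7,  15], dtype=int32), array([349.73333333, 150.53333333])), (array([332, 161,   3,   3,   6], dtype=int32), array([332.66666667, 162.33333333])), (array([325, 162,   6,   5,  15], dtype=int32), array([327.2       , 164.13333333])), (array([339, 166,   8,   9,  59], dtype=int32), array([342.23728814, 170.27118644]))]
```

View pics/c4.png

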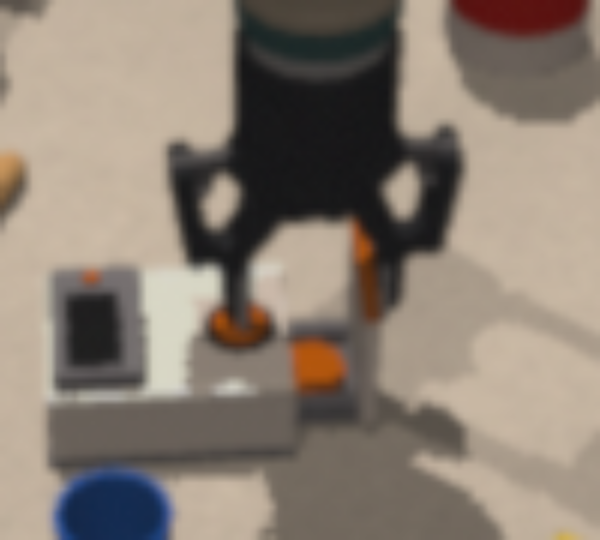

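The panel now rests against the second finger at about (350,151), with the tag in the tray. The press is about 6 N and the pad force 3.7 N. I'll hold a little longer to meet the dwell, then hand in.

>>> {"fn": "drive_tool", "kwargs": {
  "rows": [
    [[0, 0, 0], [0, 0, -0.05], 6.0],
    [[0, 0, 0], [0, 0, 0], 6.0],
    [[0, 0, 0], [0, 0, 0], 6.0],
    [[0, 0, 0], [0, 0, 0], 6.0],
    [[0, 0, 0], [0, 0, 0], 6.0],
    [[0, 0, 0], [0, 0, 0], 6.0],
    [[0, 0, 0], [0, 0, 0], 6.0],
    [[0, 0, 0], [0, 0, 0], 6.0]
  ]
}}

```text
clock: 6.18
position: [0.5581, -0.1513, 0.0562]
ee_rot: [0.0, 0.545, 0.838, -0.0]
contact_force: [-2.3, -0.1, 6.2]
width: 0.0603
gripper_force: 3.8
```

```bash
python3 - <<'E'
from h import *
s=manip.get_state();print(s["position"],s["contact_force"],s["gripper_force"],s["width"])
S=eyes.get_image("side");print([r[1] for r in orange(S,(290,140,380,195))])
if s["gripper_force"]>1.5 and s["contact_force"][2]>3: print(job.sign_off())
E
```

```text
[ 0.55811132 -0.15127647  0.05620155] [-2.25104086 -0.05038164  6.19300413] 3.799332639100612 0.06026097386490777
[array([349.73333333, 150.53333333]), array([332.66666667, 162.33333333]), array([327.2       , 164.13333333]), array([342.22413793, 170.20689655])]
the job is handed in; nothing more can be done
None
```

The job is handed in: one finger holds the orange button down (about 6 N) and the other stops the tray roughly 33 mm out (about 3.8 N), with its tag in it; no verdict was returned.

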